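# Lock the hopper's outlet gate and hold its lid open for filling

## Robot

A 6-joint arm with a two-finger parallel gripper is mounted at the origin on a cart in front of the work surface, level with it; the furniture and walls round the work are solid. World frame = base frame: x ahead of the robot, y to its left, z up, the work surface at z = 0. Lengths are in m, angles in degrees, forces in N, time in s.
With the tool pointing down it reaches from about 0.4 to 0.825 m from the base axis. Payload 7 kg.
Tool frame: the origin (TCP) lies at the very end of the fingers, on their centre line; the grasp point (between the pads) lies 19 mm behind it (r.grip_depth is the distance from the TCP to the grasp point, in m); z points along the fingers, y is the line along which they close (so a half turn about z gives the same grasp; the last joint's range is limited). The gripper opens to 88 mm and grips with 3 to 60 N. Pads are 19 mm wide; open, the fingers measure 130 mm over their backs; the gripper's body (78 mm by 193 mm) begins 47 mm behind the grasp point.
Start: joints at [89.903, 20.546, 0.682, 0, -70.136, -16.507], TCP at [0.193, 0.647, 0.227] pointing down, gripper open.
Joint ranges: [-176.03, 176.03], [-82.01, 121.73], [-58.28, 71.71], [-173.87, 95.51], [-174.79, -0.11], [-173.66, 173.66]. Speed limits (degrees/s): [136.94, 136.94, 172.46, 180, 180, 180].

## Interface

Orientations are given as [roll, pitch, yaw] about the fixed x, y, z axes, in that order (R = Rz(yaw) Ry(pitch) Rx(roll)).
In Python, from plant import r gives the robot as it stands.
- The arm moves only by the tool play_rows, never from a script. Its argument "rows" is a list that holds one entry, the list of rows, each a list of 5 numbers: the closure, from 0 (fully open) to 1 (shut), then the shift along the tool's x, y, z each as a share of 0.5 m, from -1 to 1, then the turn about the tool's z as a share of 1.5 rad, from -1 to 1. A call has exactly 8 rows; each row is the pose to reach, as a shift and turn from the pose commanded when the call began, along the tool's axes at that moment; what a row does not reach only later rows make up. A row lasts 1/12 s, in which the tool goes at most 41.7 mm and 7.16 degrees, less where a joint would pass 70% of its speed; a pose out of reach is approached as far as the arm can. A call with a number of a shift or a turn outside -1 to 1 is refused whole. A call with a gripper value outside its range is refused whole. The fingers move at their own pace and stop on an object; "squeeze" is the grip in N (left out, the last holds). Time passes only in rows, so rows that repeat a pose let the fingers close, or fill a call up. It gives the time, the measured TCP pose, the force, the opening and the grip force at its end, in the units of the state.
- r.get_state(): the state, without advancing time (a new reading comes with each control period).
- r.capture(name): name is "scene" or "side" or "wrist"; returns the picture (384x512x3 uint8, red, green, blue); there is no depth.
- r.camera_info(name): a dict with "fovy" (degrees; the focal length in pixels is half the picture's height over the tangent of half this angle, whatever the lens; pixels are square), "cx", "cy" (the principal point, pixels), "pose" (4x4, takes a point from camera to world coordinates). Camera axes: x right, y down, z forward; pixel columns grow to the right and rows downward; lengths in m; the calibration is good to about 2 mm. The wrist camera is an equidistant fisheye: a pixel r from the principal point sees the ray r / f radians off the axis. A picture is of the moment at which its call begins: read the wrist's pose just before it. camera_info takes no time and is no camera call; for the wrist camera it gives the pose at the moment of the call.
- r.close_job(): hands the job in; it is judged then, once.
The state is a dict: "time_s": time; "joints": joint angles; "qd": joint speeds; "joint_torque": joint torques, N m; "tcp_pos": TCP position; "eef_rot": TCP orientation; "contact_force": force on the tool from outside, world axes, zero at the start; "moment": the same for the moment, N m; "gripper_width": finger opening in m; "gripper_force": force on a finger pad.
Only numpy, scipy, OpenCV 4.12 (cv2) and the standard library are available. Lean on these libraries where they do the work, as an engineer would, in place of code of your own. Each camera call takes 0.05 s, during which the arm holds its last target. There are 200 camera calls.

## Task

Get the small filling hopper ready for a colleague who is about to tip product in: push its sliding outlet gate fully home, take the knob-headed lock pin from the drip rack and put it right down through the fork and the gate's tongue until its collar sits on the fork, so that nothing can run out below. Only then lift the hopper lid by its bar handle to 60 degrees from shut and finish still holding it there, steady, because it falls shut if let go. Leave the flat-headed hinge pin in the rack, and the cups and check weights standing where they are.

Things in the scene. Friction and masses are not known exactly. Their poses are not given: they have to be found in the camera images.
- hopper: Steel filling hopper fixed to the table, yaw varies. Origin on the table under the bin's middle; x points away from the robot, y left, z up. Bin 130 (x) by 160 mm (y), rim 168 mm high, four round legs, small basket fixed below. Lid hinged along the far (+x) edge; gate and lock fork stick out on the right (-y) side; the bin's right wall is at y = -80 mm.
- fork_hole (a point): Centre of the hole in the fork's top face, at (0,-160,92) mm in the hopper's frame, same axes. Two level ears, 44 (x) by 30 (y) by 6 mm, tops 92 and 68 mm high, joined by upright cheeks at x = +-24; each has a 15 mm vertical hole, slightly chamfered. The gate's 6 mm tongue runs between the ears (74 to 80 mm high); its own 15 mm hole is in line with theirs when the gate is home.
- gate (a joint): Slide of the outlet gate, m: 0 = fully home (shut, against its stop, holes in line), grows as the gate is pulled out to the hopper's -y side, at most 0.06; starts partly open. It stays where it is left (sliding friction about 2.5 N).
- push_plate (a point): Middle of the outer (-y) face of the upturned push plate at the end of the gate's tongue, 100 mm above the table; moves with the gate, hopper's axes. Plate 44 mm wide (x), 4 mm thick, 74 to 118 mm high with an 8 mm round bead along its top edge. Pushing it to the hopper's +y shuts the gate; with the gate home this point is 48 mm beyond the fork hole.
- lid (a joint): Hinge of the hopper lid, rad: 0 = shut, grows as the front of the lid goes up, 1.047 = 60 degrees, at most 1.75. A plain hinge without stay: the lid (steel, about 0.5 kg) falls shut from below 90 degrees.
- lid_handle (a point): Middle of the lid's bar handle, on its centre line: round bar 12 mm thick, level along the hopper's y, 84 mm straight between two arms, 38 mm in front of the lid's edge (32 mm free gap, open above and below). 172 mm above the table when shut, 181 mm from the hinge axis. Rigid with the lid; its axes are the hopper's when shut and turn with the lid.
- lid_hinge (a point): Point on the lid's hinge axis, middle of the lid's width, at (71, 0, 172) mm in the hopper's frame; the axis runs along the hopper's y. The handle swings up and away from the robot on a circle of 181 mm radius about it.
- drip_rack: Bent stainless drip rack fixed to the table: level plate 62 mm (x) by 170 mm (y), top 56 mm high, on two end flanges. Three 15 mm holes in a row along its y, 54 mm apart, the middle one in its centre and left empty. Origin on the table under its centre.
- lock_pin: Steel lock pin, about 90 g, loose, hanging upright by its collar in one end hole of the rack; has a tall ribbed knob. Origin at the shank's tip (bottom), z along the pin to the knob. Shank 12 mm thick, 44 mm long, tapered tip; collar 28 mm across, 44 to 49 mm above the tip; round knob 20 mm across, 53 to 76 mm above the tip; rounded top at 78 mm.
- pin_collar (a point): Centre of the underside of the lock pin's collar, on its axis, 44 mm above the tip; it meets the fork_hole point when the pin is seated.
- hinge_pin: Another, thinner pin standing in the rack's other end hole, not part of the job: shank 8 mm by 36 mm, flat round head 22 mm across and 5 mm high, no knob. Origin at its tip.
- cup_a: Lidded round sample cup, 62 mm across, 42 mm high, bystander; origin under its centre.
- cup_b: Another such sample cup, bystander.
- weight_200: Check weight with a knob, 29 mm across, 40 mm high, bystander; origin under its centre.
- weight_100: Smaller check weight, 22 mm across, 34 mm high, bystander.
Mind the look-alikes: they are no part of the job. Leave any turquoise look-alike of the lock_pin alone.

How it is judged:
By the outcome, as a careful person would: the job done as asked, in the order asked, and still so for the second after the job is handed in, while the arm keeps its last pose, push and grip.
It also fails if it takes over 72 s, if anything falls off the work surface, if the arm or the gripper's body presses on something with over 40 N, if the wrist force passes 120 N, or if a joint passes its speed limit or range.

## Working session

There is one attempt and no reset: what is moved stays moved. The work goes in short steps, Python scripts to look and compute and a tool call to move; the robot and the scene stay as the last step left them, time stands still between calls to the robot, and variables do not carry over. Pictures are saved under pics/ and viewed, at most 10 in all, crops included, and the job is handed in when it is done.

Besides the shell and the picture viewer there is one more tool, called by a JSON object that holds its "api" and its "payload", one argument or row to a line. play_rows: Moves the arm, as the interface text tells. Its arguments: {"type":"object","properties":{"rows":{"type":"array","items":{"type":"array","items":{"type":"array","items":{"type":"number"}}}},"squeeze":{"type":"number"}},"required":["rows"]}

```bash
mkdir -p pics; ls; python3 - <<'E'
from plant import r
import cv2,numpy as np
s=r.get_state(); print({k:np.round(v,4).tolist() for k,v in s.items()}, r.grip_depth)
ims=[]
for n in ("scene","side","wrist"):
    c=r.camera_info(n); print(n,c["fovy"],c["cx"],c["cy"],np.round(c["pose"],4).tolist())
    im=r.capture(n); np.save(f"pics/{n}0.npy",im); ims.append(im[...,::-1])
    cv2.imwrite(f"pics/{n}0.png",cv2.resize(ims[-1],(800,600),interpolation=cv2.INTER_CUBIC))
E
```

```text
pics
{'time_s': 0.0, 'joints': [89.902, 20.5898, 0.6323, -0.0196, -70.136, -16.5078], 'qd': [-0.1589, 0.0309, -0.0613, -0.0526, -0.0109, 0.0743], 'joint_torque': [0.0002, -58.2718, 29.3053, 6.9973, 0.0067, -0.0002], 'tcp_pos': [0.1928, 0.6464, 0.2256], 'eef_rot': [179.905, -0.0089, -16.6124], 'contact_force': [0.2862, -0.906, -0.788], 'moment': [-0.0239, -0.0284, -0.003], 'gripper_force': 0.0, 'gripper_width': 0.0876} 0.0188
scene 48.31126599898848 260.0624261544555 187.7255201537775 [[-0.8646, -0.3561, 0.3545, -0.0256], [-0.5022, 0.6359, -0.5861, 0.781], [-0.0167, -0.6848, -0.7286, 1.2245], [0.0, 0.0, 0.0, 1.0]]
side 42.03182521546455 255.9600511931562 194.85463668687063 [[-0.9723, -0.1631, 0.1674, 0.2634], [-0.2333, 0.6329, -0.7383, 0.9411], [0.0145, -0.7569, -0.6534, 1.0319], [0.0, 0.0, 0.0, 1.0]]
wrist 65.70646984690485 255.7953823465238 192.96457240749484 [[-0.2866, -0.9165, -0.2789, 0.2689], [-0.958, 0.2746, 0.082, 0.6244], [0.0015, 0.2907, -0.9568, 0.3832], [0.0, 0.0, 0.0, 1.0]]
```

View pics/scene0.png

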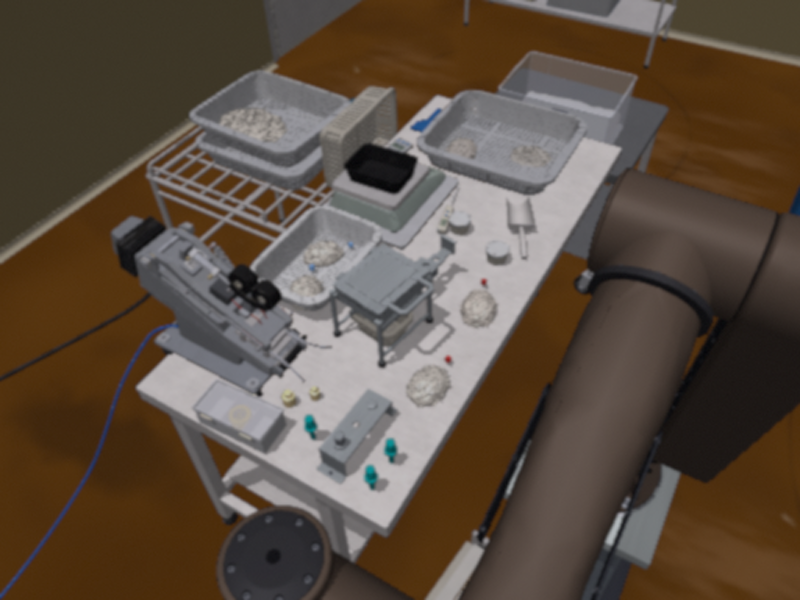

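View pics/side0.png

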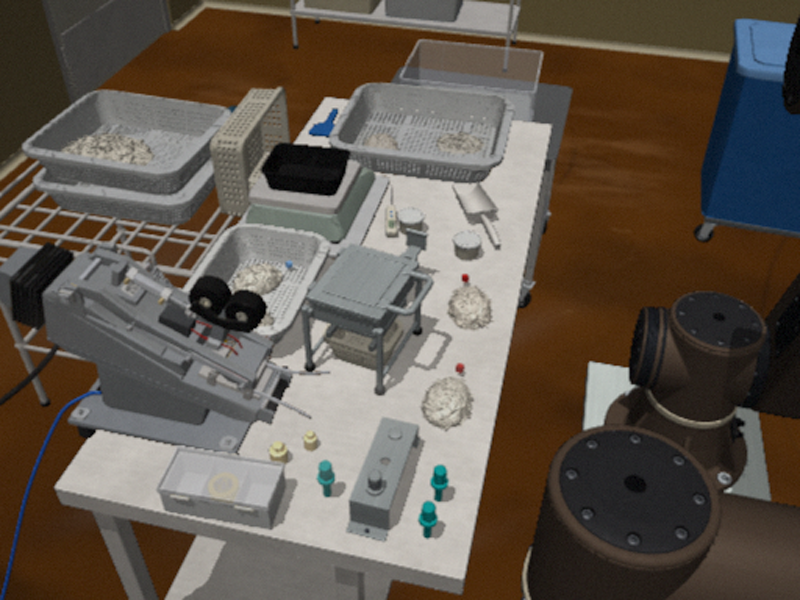

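The scene view shows the hopper at about (385,290) and the rack at (355,430). In the side view, the rack holds a steel knob pin at (375,483) and a flat head at (395,430), with three turquoise look-alikes around it. Next I'll take an enlarged crop for confirmation and pixel picking.

```bash
python3 - <<'E'
import cv2,numpy as np
def cell(n,x,y,w,h,k):
    im=np.load(f"pics/{n}0.npy")[y:y+h,x:x+w,::-1]
    im=cv2.resize(im,None,fx=k,fy=k,interpolation=cv2.INTER_CUBIC)
    for i in range(0,w,10): cv2.putText(im,str(x+i),(i*k,8),0,.3,(0,0,255)); cv2.line(im,(i*k,10),(i*k,14),(0,0,255))
    for i in range(10,h,10): cv2.putText(im,str(y+i),(0,i*k+3),0,.3,(0,0,255)); 
    return im
a=np.hstack([cell("scene",208,148,90,85,4),cell("side",190,145,90,105,4)[:340]])
b=np.hstack([cell("scene",195,245,65,60,4),cell("side",220,265,65,80,4)[:240], cell("wrist",0,0,1,1,4)[:1].repeat(240,0).repeat(50,1)])
b=cv2.copyMakeBorder(b[:, :720],0,0,0,max(0,720-b.shape[1]),cv2.BORDER_CONSTANT)
cv2.imwrite("pics/crop1.png",np.vstack([a,b])); print(a.shape,b.shape)
E
```

```text
(340, 720, 3) (240, 720, 3)
```

View pics/crop1.png

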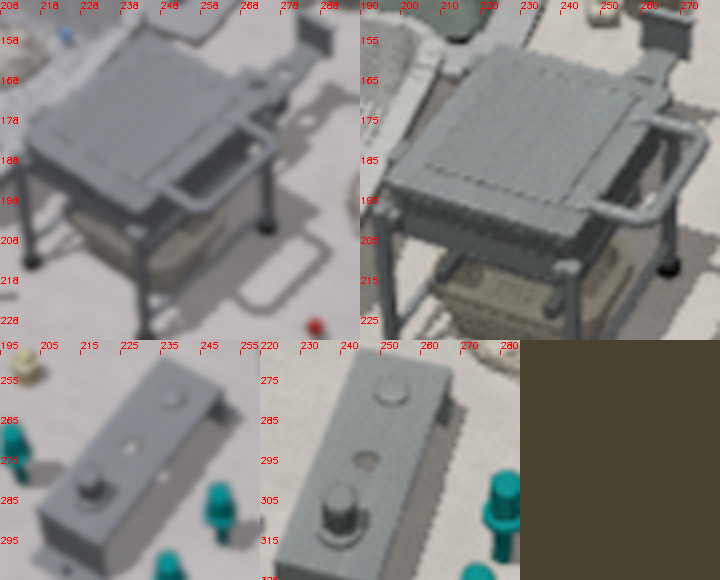

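View pics/wrist0.png

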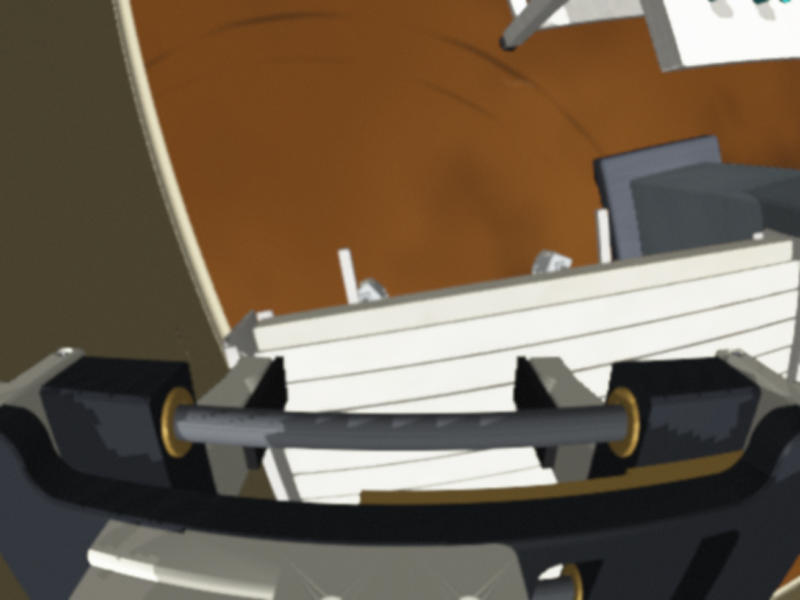

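Steel knobbed pin, side native px (240,302): it hangs by its collar in the rack's near end hole, so it is the lock pin. The flat head at (253,276) is the hinge pin. The turquoise ones at (281,309) and elsewhere stand on the table and are look-alikes, so I leave them alone.

```bash
cat > h.py <<'E'
import numpy as np,cv2
from plant import r
def ray(n,uv,c=None):
    c=c or r.camera_info(n); P=np.array(c["pose"]); f=192/np.tan(np.radians(c["fovy"])/2)
    d=np.array([(uv[0]-c["cx"])/f,(uv[1]-c["cy"])/f,1.])
    if n=="wrist":
        t=np.hypot(d[0],d[1]); d=np.array([*(d[:2]/t*np.sin(t)),np.cos(t)])
    return P[:3,3],P[:3,:3]@d
def plane(n,uv,z,c=None):
    o,d=ray(n,uv,c); return o+d*(z-o[2])/d[2]
def tri(*obs):
    A=np.zeros((3,3));b=np.zeros(3)
    for a in obs:
        o,d=ray(*a); d=d/np.linalg.norm(d); M=np.eye(3)-np.outer(d,d); A+=M;b+=M@o
    return np.linalg.solve(A,b)
E
python3 - <<'E'
from h import *
p=dict(knob=((218,279.75),(240.25,302),.09),collar=((217.75,283.75),(240,313.25),.059),hole=((227.25,271.75),(246.5,295),.056),hinge=((238.75,259.5),(252.75,276.5),.061),
hN=((259.75,199.75),(263.75,199.25),.172),hF=((276.25,185.5),(275.75,180),.172),foot=((275,205),(267,211.75),.005),
lidL=((214.25,180.5),(197.5,188),.175),lidN=((243,200),(243.75,205),.175),lidB=((248.75,158),(225.5,157.5),.175),
plL=((283,151),(260.75,147.5),.116),plR=((291.25,155),(272.5,151.25),.116))
for k,(a,b,z) in p.items():
    print(k,*(np.round(v*1000,1) for v in (tri(("scene",a),("side",b)),plane("scene",a,z),plane("side",b,z))))
E
```

```text
knob [447.7 260.   93.1] [445.4 261.8  90. ] [451.5 254.1  90. ]
collar [451.6 258.8  54.9] [451.  259.7  59. ] [450.  262.8  59. ]
hole [447.4 211.   63.1] [450.2 207.7  56. ] [448.9 205.5  56. ]
hinge [445.8 147.9  55.2] [440.9 153.4  61. ] [447.  149.8  61. ]
hN [459.7 -17.6 172.9] [460.1 -18.2 172. ] [459.9 -18.5 172. ]
hF [ 444.7 -102.   172.7] [ 443.8 -101.4  172. ] [ 445.8 -104.3  172. ]
foot [ 475.6 -152.8    2.7] [ 473.8 -150.3    5. ] [ 475.8 -151.4    5. ]
lidL [640.9 -17.9 172.6] [639.1 -15.9 175. ] [640.  -15.4 175. ]
lidN [508.2   7.7 166.5] [506.1  11.9 175. ] [503.9  19.4 175. ]
lidB [ 615.3 -200.7  144.5] [ 594.4 -170.4  175. ] [ 605.8 -164.7  175. ]
plL [ 539.  -331.5  107. ] [ 534.2 -322.2  116. ] [ 536.6 -319.6  116. ]
plR [ 501.1 -329.7  102.3] [ 495.9 -317.4  116. ] [ 496.6 -309.3  116. ]
```

{"api": "play_rows", "payload": {
  "rows": [
    [[0.3,0.03,0.03,-0.02,-0.01],[0.3,0.08,0.08,-0.04,-0.03],[0.3,0.14,0.14,-0.06,-0.05],[0.3,0.2,0.2,-0.08,-0.07],[0.3,0.26,0.25,-0.1,-0.09],[0.3,0.31,0.3,-0.12,-0.1],[0.3,0.37,0.36,-0.13,-0.12],[0.3,0.42,0.41,-0.14,-0.13]]
  ]
}}

```text
time_s: 0.82
tcp_pos: [0.3361, 0.3882, 0.2971]
eef_rot: [-180.0, -0.0, -5.3]
contact_force: [0.8, 1.1, -0.3]
gripper_width: 0.0612
gripper_force: 0.0
```

```bash
cat >> h.py <<'E'
def go(p,yaw=None):
    s=r.get_state(); t=s["tcp_pos"]; y0=s["eef_rot"][2]; a=np.radians(y0)
    R=np.array([[np.cos(a),np.sin(a),0],[np.sin(a),-np.cos(a),0],[0,0,-1]])
    d=R.T@(np.array(p)-t); dy=0 if yaw is None else (yaw-y0+180)%360-180
    print("t%.2f"%s["time_s"],"at",np.round(t,4),"yaw%.1f"%y0,"w%.3f"%s["gripper_width"],"F",np.round(s["contact_force"],1))
    print(" shares",np.round(d/.5,3),"turn",round(-np.radians(dy)/1.5,3),"rows>=%.1f"%max(np.linalg.norm(d)/.0417,abs(dy)/7.16))
E
python3 - <<'E'
from h import *
go([.43,.22,.32],0)
# turquoise
for n in("scene","side"):
    im=np.load(f"pics/{n}0.npy"); h=cv2.cvtColor(im,cv2.COLOR_RGB2HSV)
    m=cv2.inRange(h,(80,120,50),(98,255,255)); k,l,st,c=cv2.connectedComponentsWithStats(m)
    print(n,[(st[i].tolist(),np.round(plane(n,(st[i][0]+st[i][2]/2,st[i][1]+3),.075)[:2],3).tolist()) for i in range(1,k) if st[i][4]>15])
E
```

```text
t0.82 at [0.3361 0.3882 0.2971] yaw-5.3 w0.061 F [ 0.8  1.1 -0.3]
 shares [ 0.218  0.318 -0.046] turn -0.062 rows>=4.7
scene [([196, 266, 6, 14, 55], [0.525, 0.252]), ([247, 281, 6, 14, 60], [0.358, 0.219]), ([234, 298, 7, 14, 69], [0.361, 0.286])]
side [([205, 295, 7, 7, 33], [0.53, 0.25]), ([276, 298, 11, 23, 150], [0.361, 0.217]), ([204, 304, 10, 14, 52], [0.521, 0.275]), ([268, 321, 12, 23, 161], [0.365, 0.283])]
```

{"api": "play_rows", "payload": {
  "rows": [
    [[0.3,0.03,0.045,-0.01,-0.01],[0.3,0.08,0.11,-0.02,-0.02],[0.3,0.13,0.18,-0.03,-0.04],[0.3,0.18,0.26,-0.04,-0.05],[0.3,0.21,0.3,-0.046,-0.062],[0.3,0.218,0.318,-0.046,-0.062],[0.3,0.218,0.318,-0.046,-0.062],[0.3,0.218,0.318,-0.046,-0.062]]
  ]
}}

```text
time_s: 1.48
tcp_pos: [0.429, 0.2214, 0.3194]
eef_rot: [-180.0, 0.0, -0.2]
contact_force: [0.2, 0.1, -0.3]
gripper_width: 0.0613
gripper_force: 0.0
```

```bash
python3 - <<'E'
from h import *
import json
c=r.camera_info("wrist"); im=r.capture("wrist"); np.save("pics/w1.npy",im); c["pose"]=np.array(c["pose"]).tolist(); json.dump(c,open("pics/w1.json","w"))
go([.44,-.2,.35],-100.5); go([.53,-.36,.35],-100.5)
def px(p):
    P=np.array(c["pose"]); q=P[:3,:3].T@(np.array(p)-P[:3,3]); f=192/np.tan(np.radians(c["fovy"])/2); t=np.arctan2(np.hypot(q[0],q[1]),q[2]); return c["cx"]+f*t*q[0]/np.hypot(q[0],q[1]),c["cy"]+f*t*q[1]/np.hypot(q[0],q[1])
print(px([.45,.259,.09]),px([.45,.207,.056]))
k=2; o=cv2.resize(im[:300,:,::-1],(800,469),interpolation=cv2.INTER_CUBIC)
cv2.imwrite("pics/w1.png",o)
E
```

```text
t1.53 at [0.4288 0.222  0.3193] yaw-0.1 w0.062 F [-0.4  0.2  0.7]
 shares [ 0.025  0.844 -0.061] turn 1.168 rows>=14.0
t1.53 at [0.4288 0.222  0.3193] yaw-0.1 w0.062 F [-0.4  0.2  0.7]
 shares [ 0.205  1.163 -0.061] turn 1.168 rows>=14.2
(np.float64(227.4233924556192), np.float64(149.96019801063323)) (np.float64(266.1141002276791), np.float64(146.12570344248152))
```

View pics/w1.png

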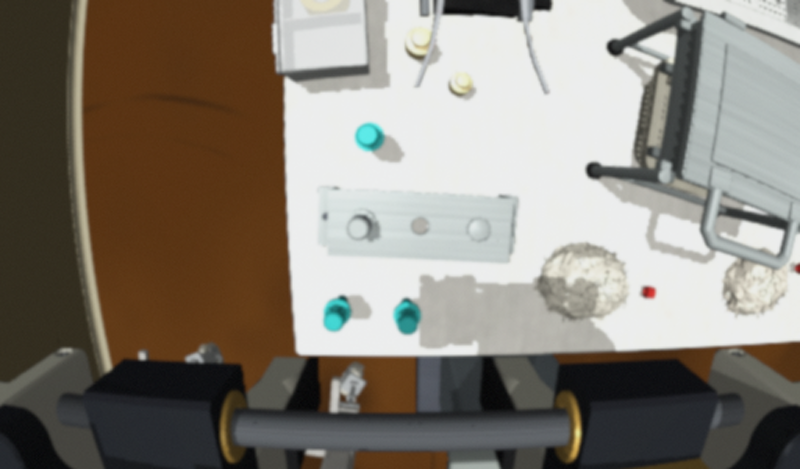

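Wrist view (800-wide): knob (358,228), empty hole (420,226), hinge head (480,230). The turquoise ones stand well clear of the rack.

{"api": "play_rows", "payload": {
  "rows": [
    [[0.6,0.01,0.04,-0.01,0.06],[0.8,0.02,0.11,-0.02,0.13],[1,0.04,0.18,-0.03,0.2],[1,0.05,0.25,-0.04,0.27],[1,0.06,0.32,-0.05,0.34],[1,0.08,0.4,-0.06,0.42],[1,0.09,0.48,-0.06,0.5],[1,0.1,0.56,-0.06,0.58]]
  ]
}}

```text
time_s: 2.2
tcp_pos: [0.4789, -0.0587, 0.3497]
eef_rot: [-180.0, -0.0, -50.2]
contact_force: [0.7, -0.2, 0.1]
gripper_width: 0.0137
gripper_force: 0.0
```

```bash
python3 - <<'E'
from h import *
import json
c=json.load(open("pics/w1.json"))
for n,uv,z in(("knob",(229.1,145.9),.09),("collar",(231,144),.061),("hole",(268.8,144.6),.056),("hinge",(307.2,147.2),.061)): print(n,np.round(plane("wrist",uv,z,c)*1000,1))
go([.52,-.33,.35],-100.5)
E
```

```text
knob [455.4 256.7  90. ]
collar [454.1 256.6  61. ]
hole [452.2 203.2  56. ]
hinge [449.5 148.7  61. ]
t2.20 at [ 0.4789 -0.0587  0.3497] yaw-50.2 w0.014 F [ 0.7 -0.2  0.1]
 shares [ 0.469  0.285 -0.001] turn 0.586 rows>=7.0
```

{"api": "play_rows", "payload": {
  "rows": [
    [[1,0.06,0.035,0,0.073],[1,0.12,0.07,0,0.146],[1,0.18,0.11,0,0.22],[1,0.24,0.145,0,0.293],[1,0.3,0.18,0,0.366],[1,0.36,0.22,0,0.44],[1,0.42,0.255,0,0.513],[1,0.469,0.285,0,0.586]]
  ]
}}

```text
time_s: 2.87
tcp_pos: [0.5214, -0.3304, 0.3487]
eef_rot: [179.9, 0.0, -100.6]
contact_force: [0.8, 0.4, 1.0]
gripper_width: 0.0003
gripper_force: 0.0
```

{"api": "play_rows", "payload": {
  "rows": [
    [[1,0,0,0,0],[1,0,0,0,0],[1,0,0,0,0],[1,0,0,0,0],[1,0,0,0,0],[1,0,0,0,0],[1,0,0,0,0],[1,0,0,0,0]]
  ]
}}

```text
time_s: 3.53
tcp_pos: [0.5204, -0.329, 0.3499]
eef_rot: [-180.0, -0.0, -100.3]
contact_force: [-0.4, 0.4, 0.3]
gripper_width: 0.0005
gripper_force: 0.0
```

```bash
python3 - <<'E'
from h import *
import json
c=r.camera_info("wrist"); im=r.capture("wrist"); np.save("pics/w2.npy",im); c["pose"]=np.array(c["pose"]).tolist(); json.dump(c,open("pics/w2.json","w"))
go([.52,-.33,.35],-100.5)
cv2.imwrite("pics/w2.png",cv2.resize(im[:300,:,::-1],(800,469),interpolation=cv2.INTER_CUBIC))
E
```

```text
t3.58 at [ 0.5204 -0.3291  0.3499] yaw-100.3 w0.000 F [-0.  -0.1  0.2]
 shares [ 0.002  0.    -0.   ] turn 0.003 rows>=0.0
```

View pics/w2.png

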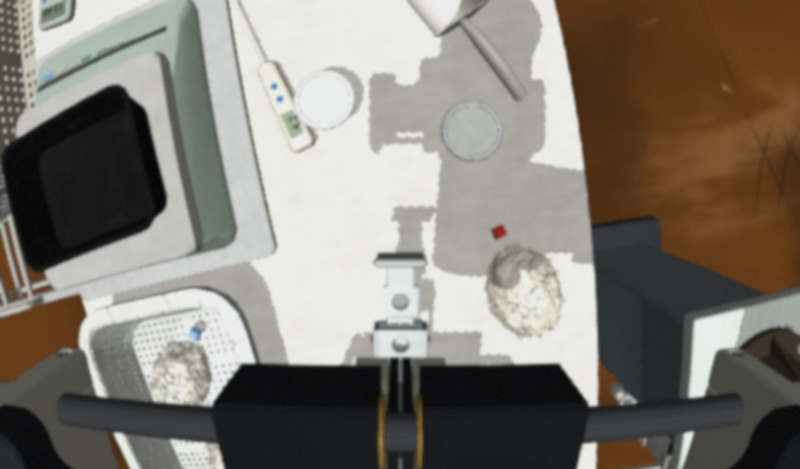

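Wrist view: fork hole (401,343), tongue hole (400,300), push-plate bead from (375,257) to (426,257).

```bash
python3 - <<'E'
from h import *
import json
c=json.load(open("pics/w2.json"))
for n,uv,z in(("fork",(401,343),.092),("tongue",(400,300),.080),("beadL",(375,257),.117),("beadR",(426,257),.117),("forkL",(374,324),.092),("forkR",(428,323),.092)): print(n,np.round(plane("wrist",np.array(uv)*.64,z,c)*1000,1))
E
```

```text
fork [ 535.8 -240.9   92. ]
tongue [ 529.6 -280.    80. ]
beadL [ 541.9 -332.6  117. ]
beadR [ 498.9 -324.8  117. ]
forkL [ 557.5 -264.6   92. ]
forkR [ 506.9 -256.4   92. ]
```

```bash
python3 - <<'E'
from h import *
go([.5157,-.357,.2],-99.8);go([.5157,-.357,.09],-99.8)
E
```

```text
t3.58 at [ 0.5204 -0.3291  0.3499] yaw-100.3 w0.000 F [-0.  -0.1  0.2]
 shares [ 0.056 -0.001  0.3  ] turn -0.006 rows>=3.7
t3.58 at [ 0.5204 -0.3291  0.3499] yaw-100.3 w0.000 F [-0.  -0.1  0.2]
 shares [ 0.056 -0.001  0.52 ] turn -0.006 rows>=6.3
```

{"api": "play_rows", "payload": {
  "rows": [
    [[1,0.03,0,0.05,-0.006],[1,0.056,0,0.12,-0.006],[1,0.056,0,0.2,-0.006],[1,0.056,0,0.28,-0.006],[1,0.056,0,0.36,-0.006],[1,0.056,0,0.43,-0.006],[1,0.056,0,0.49,-0.006],[1,0.056,0,0.52,-0.006]]
  ]
}}

```text
time_s: 4.25
tcp_pos: [0.5131, -0.3561, 0.0853]
eef_rot: [179.7, 0.1, -99.8]
contact_force: [-1.3, 0.7, -0.1]
gripper_width: 0.0005
gripper_force: 0.0
```

{"api": "play_rows", "payload": {
  "rows": [
    [[1,-0.01,0,0,0],[1,-0.02,0,0,0],[1,-0.034,0,0,0],[1,-0.048,0,0,0],[1,-0.062,0,0,0],[1,-0.076,0,0,0],[1,-0.09,0,0,0],[1,-0.1,0,0,0]]
  ]
}}

```text
time_s: 4.92
tcp_pos: [0.5248, -0.3072, 0.0907]
eef_rot: [-179.9, -0.0, -99.8]
contact_force: [0.2, -2.9, 1.2]
gripper_width: 0.0006
gripper_force: 1.5
```

{"api": "play_rows", "payload": {
  "rows": [
    [[1,-0.004,0,0,0],[1,-0.008,0,0,0],[1,-0.012,0,0,0],[1,-0.016,0,0,0],[1,-0.018,0,0,0],[1,-0.019,0,0,0],[1,-0.02,0,0,0],[1,-0.02,0,0,0]]
  ]
}}

```text
time_s: 5.58
tcp_pos: [0.5252, -0.2997, 0.0896]
eef_rot: [180.0, -0.1, -99.8]
contact_force: [-0.6, -12.4, 0.9]
gripper_width: 0.0004
gripper_force: 5.9
```

{"api": "play_rows", "payload": {
  "rows": [
    [[1,0.02,0,0,0],[1,0.05,0,0,0],[1,0.06,0,-0.06,0],[0.9,0.06,0,-0.14,0],[0.8,0.06,0,-0.22,0],[0.7,0.06,0,-0.3,0],[0.6,0.06,0,-0.38,0],[0.5,0.06,0,-0.45,0]]
  ]
}}

```text
time_s: 6.25
tcp_pos: [0.5199, -0.3274, 0.3169]
eef_rot: [-180.0, 0.1, -99.8]
contact_force: [0.6, 0.6, 0.8]
gripper_width: 0.0285
gripper_force: 0.0
```

```bash
python3 - <<'E'
from h import *
go([.49,-.05,.32],-50);go([.4545,.257,.25],0)
E
```

```text
t6.25 at [ 0.5199 -0.3274  0.3169] yaw-99.8 w0.029 F [0.6 0.6 0.8]
 shares [-0.536  0.153 -0.006] turn -0.579 rows>=7.0
t6.25 at [ 0.5199 -0.3274  0.3169] yaw-99.8 w0.029 F [0.6 0.6 0.8]
 shares [-1.129  0.328  0.134] turn -1.161 rows>=14.2
```

{"api": "play_rows", "payload": {
  "rows": [
    [[0.5,-0.06,0.02,0,-0.072],[0.5,-0.13,0.04,0,-0.145],[0.5,-0.2,0.06,0,-0.217],[0.5,-0.27,0.08,0,-0.29],[0.5,-0.34,0.1,0,-0.362],[0.5,-0.41,0.12,0,-0.434],[0.5,-0.48,0.14,0,-0.507],[0.5,-0.536,0.153,0,-0.579]]
  ]
}}

```text
time_s: 6.92
tcp_pos: [0.4893, -0.0482, 0.3142]
eef_rot: [180.0, 0.1, -49.7]
contact_force: [0.6, 0.3, 0.1]
gripper_width: 0.0437
gripper_force: 0.0
```

```bash
python3 - <<'E'
from h import *
go([.4545,.257,.2],0)
E
```

```text
t6.92 at [ 0.4893 -0.0482  0.3142] yaw-49.7 w0.044 F [0.6 0.3 0.1]
 shares [-0.511 -0.342  0.228] turn -0.578 rows>=7.9
```

{"api": "play_rows", "payload": {
  "rows": [
    [[0.5,-0.064,-0.043,0.01,-0.072],[0.5,-0.128,-0.086,0.04,-0.145],[0.5,-0.192,-0.128,0.07,-0.217],[0.5,-0.256,-0.171,0.1,-0.29],[0.5,-0.32,-0.214,0.13,-0.362],[0.5,-0.384,-0.257,0.16,-0.434],[0.5,-0.448,-0.3,0.19,-0.507],[0.5,-0.511,-0.342,0.22,-0.578]]
  ]
}}

```text
time_s: 7.58
tcp_pos: [0.4564, 0.2568, 0.2035]
eef_rot: [-180.0, 0.1, -0.0]
contact_force: [1.2, 0.3, -0.1]
gripper_width: 0.0438
gripper_force: 0.0
```

{"api": "play_rows", "payload": {
  "rows": [
    [[0.5,0,0,0,0],[0.5,0,0,0,0],[0.5,0,0,0,0],[0.5,0,0,0,0],[0.5,0,0,0,0],[0.5,0,0,0,0],[0.5,0,0,0,0],[0.5,0,0,0,0]]
  ]
}}

```text
time_s: 8.25
tcp_pos: [0.4578, 0.2548, 0.2049]
eef_rot: [-180.0, -0.0, -0.4]
contact_force: [0.4, -0.3, 1.1]
gripper_width: 0.0439
gripper_force: 0.0
```

```bash
python3 - <<'E'
from h import *
import json
c=r.camera_info("wrist"); im=r.capture("wrist"); np.save("pics/w3.npy",im); c["pose"]=np.array(c["pose"]).tolist(); json.dump(c,open("pics/w3.json","w"))
go([.4545,.257,.065],0)
x,y=160,130
cv2.imwrite("pics/w3.png",cv2.resize(im[y:y+150,x:x+200,::-1],None,fx=4,fy=4,interpolation=cv2.INTER_CUBIC))
E
```

```text
t8.30 at [0.4577 0.2549 0.2048] yaw-0.4 w0.044 F [ 0.4 -0.4 -0.9]
 shares [-0.007 -0.004  0.28 ] turn -0.005 rows>=3.4
```

View pics/w3.png

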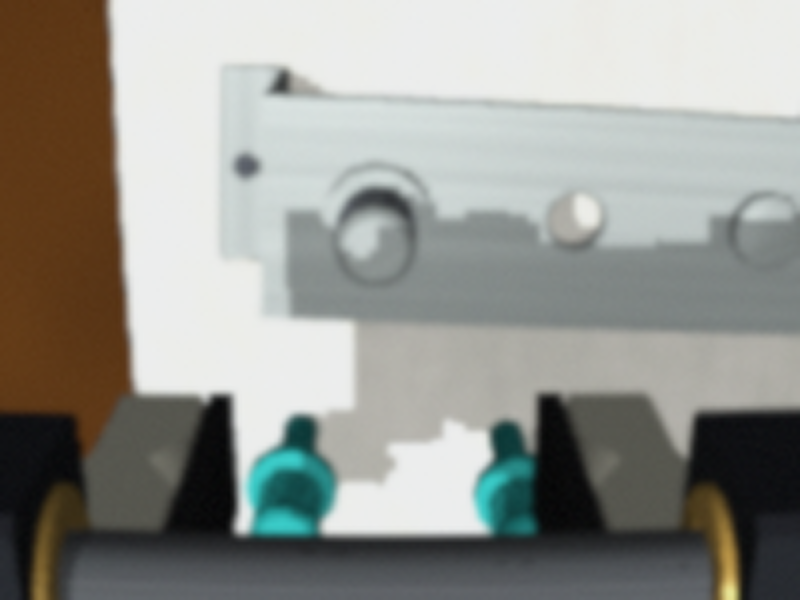

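```bash
python3 - <<'E'
from h import *
import json
c=json.load(open("pics/w3.json"))
for n,uv,z in(("knob",(376,244),.088),("collar",(379,213),.061),("hole",(575,218),.056),("hinge",(766,230),.061)): print(n,np.round(plane("wrist",np.array(uv)/4+[160,130],z,c)*1000,1))
E
```

```text
knob [455.8 256.9  88. ]
collar [456.2 256.3  61. ]
hole [453.2 203.6  56. ]
hinge [451.  150.8  61. ]
```

{"api": "play_rows", "payload": {
  "rows": [
    [[0.5,-0.003,-0.004,0.04,0],[0.5,-0.003,-0.004,0.09,0],[0.5,-0.003,-0.004,0.14,0],[0.5,-0.003,-0.004,0.18,0],[0.5,-0.003,-0.004,0.22,0],[0.5,-0.003,-0.004,0.25,0],[0.5,-0.003,-0.004,0.27,0],[0.5,-0.003,-0.004,0.278,0]]
  ]
}}

```text
time_s: 8.97
tcp_pos: [0.4556, 0.2566, 0.0642]
eef_rot: [179.9, 0.1, -0.4]
contact_force: [-0.0, -0.4, 0.3]
gripper_width: 0.0437
gripper_force: 0.0
```

{"api": "play_rows", "payload": {
  "rows": [
    [[0.5,0,0,0,0],[0.6,0,0,0,0],[0.7,0,0,0,0],[0.8,0,0,0,0],[0.9,0,0,0,0],[0.9,0,0,0,0],[0.9,0,0,0,0],[0.9,0,0,0,0]]
  ],
  "squeeze": 30
}}

```text
time_s: 9.63
tcp_pos: [0.4564, 0.2576, 0.0662]
eef_rot: [-180.0, -0.0, -0.3]
contact_force: [-1.2, 0.1, 5.9]
gripper_width: 0.0189
gripper_force: 30.0
```

{"api": "play_rows", "payload": {
  "rows": [
    [[1,0,0,-0.01,0],[1,0,0,-0.03,0],[1,0,0,-0.07,0],[1,0,0,-0.12,0],[1,0,0,-0.19,0],[1,0,0,-0.26,0],[1,0,0,-0.34,0],[1,0,0,-0.42,0]]
  ]
}}

```text
time_s: 10.3
tcp_pos: [0.4555, 0.2566, 0.2781]
eef_rot: [180.0, 0.0, -0.4]
contact_force: [0.8, 0.9, -0.8]
gripper_width: 0.0191
gripper_force: 30.0
```

```bash
python3 - <<'E'
from h import *
go([.49,-.05,.30],-50);
E
```

```text
t10.30 at [0.4555 0.2566 0.2781] yaw-0.4 w0.019 F [ 0.8  0.9 -0.8]
 shares [ 0.073  0.613 -0.044] turn 0.578 rows>=7.4
```

{"api": "play_rows", "payload": {
  "rows": [
    [[1,0.01,0.075,-0.02,0.072],[1,0.02,0.153,-0.04,0.145],[1,0.03,0.23,-0.05,0.217],[1,0.037,0.307,-0.05,0.29],[1,0.046,0.384,-0.05,0.362],[1,0.055,0.46,-0.05,0.434],[1,0.064,0.537,-0.05,0.507],[1,0.073,0.613,-0.05,0.578]]
  ]
}}

```text
time_s: 10.97
tcp_pos: [0.49, -0.0514, 0.3016]
eef_rot: [-179.9, -0.0, -50.3]
contact_force: [1.3, 1.5, -1.5]
gripper_width: 0.0189
gripper_force: 30.0
```

```bash
python3 - <<'E'
from h import *
go([.5355,-.2415,.28],-99.8);
E
```

```text
t10.97 at [ 0.49   -0.0514  0.3016] yaw-50.3 w0.019 F [ 1.3  1.5 -1.5]
 shares [0.351 0.173 0.043] turn 0.576 rows>=6.9
```

{"api": "play_rows", "payload": {
  "rows": [
    [[1,0.04,0.02,0.0,0.072],[1,0.09,0.044,0.0,0.144],[1,0.14,0.07,0.01,0.216],[1,0.19,0.094,0.02,0.288],[1,0.24,0.118,0.03,0.36],[1,0.29,0.143,0.07,0.432],[1,0.33,0.163,0.12,0.504],[1,0.351,0.173,0.17,0.576]]
  ]
}}

```text
time_s: 11.63
tcp_pos: [0.5374, -0.2419, 0.2155]
eef_rot: [-179.9, -0.0, -99.9]
contact_force: [1.5, 0.0, -0.3]
gripper_width: 0.0193
gripper_force: 30.0
```

{"api": "play_rows", "payload": {
  "rows": [
    [[1,0,0,0.01,0],[1,0,0,0.02,0],[1,0,0,0.03,0],[1,0,0,0.03,0],[1,0,0,0.03,0],[1,0,0,0.03,0],[1,0,0,0.03,0],[1,0,0,0.03,0]]
  ]
}}

```text
time_s: 12.3
tcp_pos: [0.5375, -0.2392, 0.2014]
eef_rot: [-179.9, 0.0, -99.5]
contact_force: [-0.3, 0.1, -0.7]
gripper_width: 0.0195
gripper_force: 30.0
```

```bash
python3 - <<'E'
from h import *
import json
c=r.camera_info("wrist"); im=r.capture("wrist"); np.save("pics/w4.npy",im); c["pose"]=np.array(c["pose"]).tolist(); json.dump(c,open("pics/w4.json","w"))
go([.5355,-.2415,.15],-99.8)
x,y=180,130
cv2.imwrite("pics/w4.png",cv2.resize(im[y:y+130,x:x+150,::-1],None,fx=4,fy=4,interpolation=cv2.INTER_CUBIC))
E
```

```text
t12.35 at [ 0.5373 -0.2393  0.2012] yaw-99.5 w0.019 F [ 0.1 -0.1 -1.3]
 shares [0.005 0.003 0.102] turn 0.003 rows>=1.2
```

View pics/w4.png

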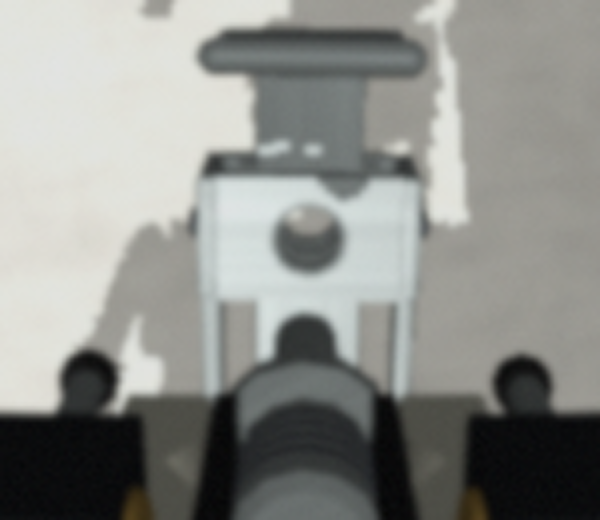

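Gate is home: the fork hole at crop (309,238) is clear with light through it, the pin tip is at about (304,314), and the pin is upright.

```bash
python3 - <<'E'
from h import *
import json
c=json.load(open("pics/w4.json")); s=r.get_state(); a=np.radians(s["eef_rot"][2])
X=np.array([np.cos(a),np.sin(a)]);Y=np.array([np.sin(a),-np.cos(a)])
for n,uv,z in(("fork",(309,238),.092),("tipfar",(304,314),.147),("shL",(275,350),.152),("shR",(333,350),.152),("collarfar",(307,361),.1935),("colL",(238,400),.1935),("beadmid",(312,56),.117)):
    p=plane("wrist",np.array(uv)/4+[180,130],z,c); d=p[:2]-s["tcp_pos"][:2]; print(n,np.round(p*1000,1),"tool",np.round([d@X*1000,d@Y*1000],1))
E
```

```text
fork [ 536.6 -239.9   92. ] tool [0.7 0.6]
tipfar [ 537.6 -241.   147. ] tool [ 1.7 -0.6]
shL [ 543.8 -236.7  152. ] tool [-3.7 -6. ]
shR [ 533.2 -234.9  152. ] tool [-3.7  4.8]
collarfar [ 535.6 -250.2  193.5] tool [11.  -0.1]
colL [ 547.  -245.5  193.5] tool [  4.6 -10.6]
beadmid [ 528.6 -285.1  117. ] tool [46.6  1.1]
```

{"api": "play_rows", "payload": {
  "rows": [
    [[1,0.003,0.002,0.02,0],[1,0.003,0.002,0.05,0],[1,0.003,0.002,0.08,0],[1,0.003,0.002,0.095,0],[1,0.003,0.002,0.104,0],[1,0.003,0.002,0.112,0],[1,0.003,0.002,0.118,0],[1,0.003,0.002,0.122,0]]
  ]
}}

```text
time_s: 13.02
tcp_pos: [0.5361, -0.2409, 0.1396]
eef_rot: [-180.0, -0.0, -99.5]
contact_force: [-1.2, 0.2, -0.3]
gripper_width: 0.019
gripper_force: 30.0
```

{"api": "play_rows", "payload": {
  "rows": [
    [[1,0,0,0.005,0],[1,0,0,0.01,0],[1,0,0,0.015,0],[1,0,0,0.02,0],[1,0,0,0.025,0],[1,0,0,0.03,0],[1,0,0,0.034,0],[1,0,0,0.036,0]]
  ]
}}

```text
time_s: 13.68
tcp_pos: [0.5357, -0.2408, 0.1212]
eef_rot: [180.0, 0.0, -99.5]
contact_force: [-1.2, -0.0, -1.4]
gripper_width: 0.019
gripper_force: 30.0
```

{"api": "play_rows", "payload": {
  "rows": [
    [[1,0,0,0.005,0],[1,0,0,0.01,0],[1,0,0,0.015,0],[1,0,0,0.02,0],[1,0,0,0.025,0],[1,0,0,0.029,0],[1,0,0,0.032,0],[1,0,0,0.034,0]]
  ]
}}

```text
time_s: 14.35
tcp_pos: [0.5358, -0.2408, 0.1043]
eef_rot: [180.0, 0.0, -99.5]
contact_force: [-0.3, 0.5, -1.0]
gripper_width: 0.0192
gripper_force: 30.0
```

{"api": "play_rows", "payload": {
  "rows": [
    [[1,0,0,0.002,0],[1,0,0,0.003,0],[1,0,0,0.004,0],[1,0,0,0.005,0],[1,0,0,0.006,0],[1,0,0,0.007,0],[1,0,0,0.008,0],[1,0,0,0.008,0]]
  ]
}}

```text
time_s: 15.02
tcp_pos: [0.536, -0.2409, 0.1022]
eef_rot: [-179.9, -0.0, -99.5]
contact_force: [-4.1, 3.2, 11.6]
gripper_width: 0.0192
gripper_force: 30.0
```

{"api": "play_rows", "payload": {
  "rows": [
    [[0.8,0,0,0.006,0],[0.7,0,0,0.005,0],[0.55,0,0,0.004,0],[0.5,0,0,0.004,0],[0.5,0,0,0.004,0],[0.5,0,0,0,0],[0.5,0,0,-0.02,0],[0.5,0,0,-0.05,0]]
  ]
}}

```text
time_s: 15.68
tcp_pos: [0.5349, -0.2407, 0.1249]
eef_rot: [179.8, -0.0, -99.6]
contact_force: [-0.4, 0.1, 0.0]
gripper_width: 0.0435
gripper_force: 0.0
```

{"api": "play_rows", "payload": {
  "rows": [
    [[0.5,0,0,-0.05,0],[0.5,0,0,-0.12,0],[0.5,0,0,-0.19,0],[0.5,0,0,-0.25,0],[0.5,0,0,-0.3,0],[0.5,0,0,-0.33,0],[0.5,0,0,-0.34,0],[0.5,0,0,-0.34,0]]
  ]
}}

```text
time_s: 16.35
tcp_pos: [0.5364, -0.241, 0.2974]
eef_rot: [-179.8, 0.0, -99.5]
contact_force: [-0.0, 1.1, -0.2]
gripper_width: 0.0437
gripper_force: 0.0
```

```bash
python3 - <<'E'
from h import *
import json
c=r.camera_info("wrist"); im=r.capture("wrist"); np.save("pics/w5.npy",im); c["pose"]=np.array(c["pose"]).tolist(); json.dump(c,open("pics/w5.json","w"))
go([.455,-.064,.33],-99.8)
x,y=190,130
cv2.imwrite("pics/w5.png",cv2.resize(im[y:y+130,x:x+130,::-1],None,fx=3,fy=3,interpolation=cv2.INTER_CUBIC))
E
```

```text
t16.40 at [ 0.5358 -0.2407  0.2957] yaw-99.5 w0.044 F [ 0.7  0.2 -0.4]
 shares [-0.322  0.218 -0.069] turn 0.003 rows>=4.7
```

View pics/w5.png

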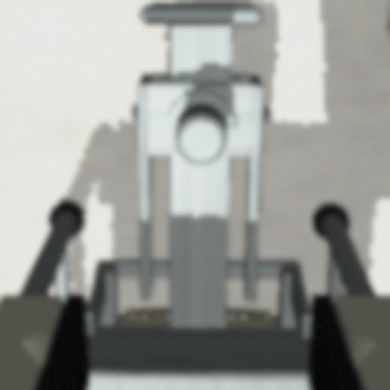

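Pin collar sits flat on the fork and the gate is home. On to the lid handle.

{"api": "play_rows", "payload": {
  "rows": [
    [[0.73,-0.04,0.03,-0.01,0],[0.73,-0.1,0.07,-0.01,0],[0.73,-0.16,0.11,-0.01,0],[0.73,-0.22,0.15,-0.01,0],[0.73,-0.28,0.19,-0.01,0],[0.73,-0.315,0.212,-0.01,0],[0.73,-0.322,0.218,-0.01,0.003],[0.73,-0.322,0.218,-0.01,0.003]]
  ]
}}

```text
time_s: 17.07
tcp_pos: [0.454, -0.063, 0.2997]
eef_rot: [179.9, -0.0, -99.7]
contact_force: [0.1, 0.5, 0.2]
gripper_width: 0.0235
gripper_force: 0.0
```

{"api": "play_rows", "payload": {
  "rows": [
    [[0.73,0,0,0,0],[0.73,0,0,0,0],[0.73,0,0,0,0],[0.73,0,0,0,0],[0.73,0,0,0,0],[0.73,0,0,0,0],[0.73,0,0,0,0],[0.73,0,0,0,0]]
  ]
}}

```text
time_s: 17.73
tcp_pos: [0.4551, -0.0641, 0.3005]
eef_rot: [180.0, -0.0, -99.8]
contact_force: [0.5, -0.5, -0.4]
gripper_width: 0.024
gripper_force: 0.0
```

```bash
python3 - <<'E'
from h import *
import json
c=r.camera_info("wrist"); im=r.capture("wrist"); np.save("pics/w6.npy",im); c["pose"]=np.array(c["pose"]).tolist(); json.dump(c,open("pics/w6.json","w"))
go([.455,-.064,.155],-99.8)
x,y=170,100
cv2.imwrite("pics/w6.png",cv2.resize(im[y:y+150,x:x+200,::-1],None,fx=4,fy=4,interpolation=cv2.INTER_CUBIC))
E
```

```text
t17.78 at [ 0.4551 -0.0641  0.3006] yaw-99.8 w0.024 F [-0.2 -1.5  0.4]
 shares [-0.     0.     0.291] turn -0.0 rows>=3.5
```

View pics/w6.png

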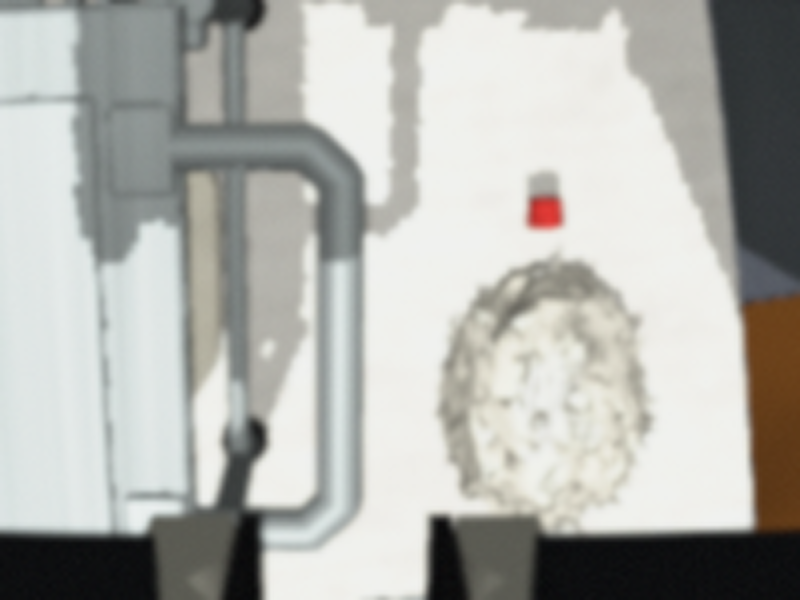

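```bash
python3 - <<'E'
from h import *
import json
c=json.load(open("pics/w6.json")); s=r.get_state(); a=np.radians(s["eef_rot"][2])
X=np.array([np.cos(a),np.sin(a)]);Y=np.array([np.sin(a),-np.cos(a)])
for n,uv in(("top",(341,220)),("mid",(340.5,338)),("bot",(340,480)),("armF",(250,147)),("armN",(300,530)),("lidedge",(187,250))):
    p=plane("wrist",np.array(uv)/4+[170,100],.172,c); d=p[:2]-s["tcp_pos"][:2]; print(n,np.round(p*1000,1),"tool",np.round([d@X*1000,d@Y*1000],1))
# arc plan in tool shares from grasp pose (tool x ~ -hopper y, tool y ~ -hopper x)
for A in range(0,61,5):
    t=np.radians(A); print(A,np.round([-181*(1-np.cos(t))/500,-181*np.sin(t)/500],3))
E
```

```text
top [450.9 -94.  172. ] tool [30.2 -1. ]
mid [456.2 -64.7 172. ] tool [ 0.4 -1.2]
bot [462.9 -27.2 172. ] tool [-37.7  -1.4]
armF [ 469.4 -115.5  172. ] tool [ 48.3 -22.9]
armN [475.7 -14.9 172. ] tool [-51.9 -12. ]
lidedge [489.5 -93.4 172. ] tool [ 23.  -38.9]
0 [-0. -0.]
5 [-0.001 -0.032]
10 [-0.005 -0.063]
15 [-0.012 -0.094]
20 [-0.022 -0.124]
25 [-0.034 -0.153]
30 [-0.048 -0.181]
35 [-0.065 -0.208]
40 [-0.085 -0.233]
45 [-0.106 -0.256]
50 [-0.129 -0.277]
55 [-0.154 -0.297]
60 [-0.181 -0.314]
```

{"api": "play_rows", "payload": {
  "rows": [
    [[0.73,0,-0.0024,0.04,0],[0.73,0,-0.0024,0.09,0],[0.73,0,-0.0024,0.14,0],[0.73,0,-0.0024,0.19,0],[0.73,0,-0.0024,0.235,0],[0.73,0,-0.0024,0.27,0],[0.73,0,-0.0024,0.29,0],[0.73,0,-0.0024,0.295,0]]
  ]
}}

```text
time_s: 18.45
tcp_pos: [0.4551, -0.0644, 0.1512]
eef_rot: [179.8, -0.1, -99.8]
contact_force: [-0.3, -0.5, 0.2]
gripper_width: 0.0236
gripper_force: 0.0
```

{"api": "play_rows", "payload": {
  "rows": [
    [[0.73,0,0,0,0],[0.8,0,0,0,0],[0.9,0,0,0,0],[1,0,0,0,0],[1,0,0,0,0],[1,0,0,0,0],[1,0,0,0,0],[1,0,0,0,0]]
  ],
  "squeeze": 25
}}

```text
time_s: 19.12
tcp_pos: [0.4565, -0.064, 0.1539]
eef_rot: [-179.9, 0.0, -99.8]
contact_force: [-3.4, 2.4, 6.7]
gripper_width: 0.011
gripper_force: 25.0
```

{"api": "play_rows", "payload": {
  "rows": [
    [[1,0,0,-0.008,0],[1,0,-0.001,-0.024,0],[1,0,-0.002,-0.04,0],[1,0,-0.004,-0.056,0],[1,0,-0.007,-0.073,0],[1,0,-0.011,-0.09,0],[1,0,-0.016,-0.107,0],[1,0,-0.022,-0.124,0]]
  ]
}}

```text
time_s: 19.78
tcp_pos: [0.4664, -0.0659, 0.2157]
eef_rot: [179.9, 0.0, -99.8]
contact_force: [-2.8, 4.9, -3.6]
gripper_width: 0.0109
gripper_force: 25.0
```

{"api": "play_rows", "payload": {
  "rows": [
    [[1,0,-0.006,-0.015,0],[1,0,-0.012,-0.029,0],[1,0,-0.019,-0.043,0],[1,0,-0.026,-0.057,0],[1,0,-0.034,-0.071,0],[1,0,-0.043,-0.084,0],[1,0,-0.053,-0.097,0],[1,0,-0.063,-0.109,0]]
  ]
}}

```text
time_s: 20.45
tcp_pos: [0.4951, -0.0711, 0.2702]
eef_rot: [179.6, -0.0, -99.8]
contact_force: [-16.5, 9.3, 9.9]
gripper_width: 0.0109
gripper_force: 25.0
```

{"api": "play_rows", "payload": {
  "rows": [
    [[1,0,-0.01,-0.012,0],[1,0,-0.021,-0.023,0],[1,0,-0.032,-0.034,0],[1,0,-0.044,-0.044,0],[1,0,-0.056,-0.054,0],[1,0,-0.069,-0.064,0],[1,0,-0.083,-0.073,0],[1,0,-0.096,-0.081,0]]
  ]
}}

```text
time_s: 21.12
tcp_pos: [0.5447, -0.0802, 0.3129]
eef_rot: [180.0, -0.1, -99.8]
contact_force: [-8.2, 3.5, 9.5]
gripper_width: 0.0111
gripper_force: 25.0
```

{"api": "play_rows", "payload": {
  "rows": [
    [[1,0,0,0,0],[1,0,0,0,0],[1,0,0,0,0],[1,0,0,0,0],[1,0,0,0,0],[1,0,0,0,0],[1,0,0,0,0],[1,0,0,0,0]]
  ]
}}

```text
time_s: 21.78
tcp_pos: [0.5448, -0.0802, 0.3129]
eef_rot: [-179.9, -0.1, -99.8]
contact_force: [-7.9, 3.6, 11.3]
gripper_width: 0.0113
gripper_force: 25.0
```

```bash
python3 - <<'E'
from h import *
s=r.get_state(); d=np.array(s["tcp_pos"])-[.4565,-.064,.1539]
dx=d[0]*np.cos(np.radians(-9.8))+d[1]*np.sin(np.radians(-9.8))
print(np.round(d,4),"dx",dx,"ang z",np.degrees(np.arcsin(d[2]/.181)),"ang",np.degrees(np.arctan2(d[2],.181-dx)),"rad",np.hypot(d[2],.181-dx),s["contact_force"],s["gripper_width"],s["qd"])
# side-view check images
for n in("scene","side","wrist"): np.save(f"pics/{n}9.npy",r.capture(n))
E
```

```text
[ 0.0883 -0.0162  0.159 ] dx 0.0898067159553357 ang z 61.44586161337052 ang 60.161435153843605 rad 0.18328174286130686 [-7.86595162  3.60884425 11.33611016] 0.011332705675746735 [-0.04807079  0.01295257 -0.0367409  -0.07014396 -0.04861499 -0.02542033]
```

```bash
python3 - <<'E'
from h import *
s=r.get_state(); print(s["time_s"],np.round(s["tcp_pos"],4),s["gripper_force"]); print(r.close_job())
E
```

```text
21.9333 [ 0.5448 -0.0802  0.3129] 24.98185247182846
the job is handed in; nothing more can be done
None
```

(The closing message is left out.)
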